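# Load the tape stand in the flagged order

### The job

Load the tape stand: one sticky-note pad lies against the stand's foot, and the tape roll of that pad's colour goes down the post first, then the white spacer ring, then the roll of the other pad's colour on top. Push the stack fully home, so that the grey sliding tray sits right down on the wooden foot and the rings sit flat on one another. Leave the blue roll and everything else on the desk where it is.

Things in the scene. Friction and masses are not known exactly. Their poses are not given: they have to be found in the camera images.
- orange_roll: Orange tape roll, a ring 62 mm across and 45 mm tall with a brown core and a 27 mm bore, standing on its flat end, axis (z) upright. Origin at the middle of the ring, so 22.5 mm above whatever it stands on. Goes on the post.
- green_roll: Green tape roll, a ring 62 mm across and 45 mm tall with a brown core and a 27 mm bore, standing on its flat end, axis (z) upright. Origin at the middle of the ring, so 22.5 mm above whatever it stands on. Goes on the post.
- blue_roll: Blue tape roll, a ring 62 mm across and 45 mm tall with a brown core and a 27 mm bore, standing on its flat end, axis (z) upright. Origin at the middle of the ring, so 22.5 mm above whatever it stands on. Not wanted: leave it alone.
- spacer: Plain white spacer ring, 62 mm across, 24 mm tall, 27 mm bore, lying flat, axis (z) upright. Origin at its middle, 12 mm above whatever it lies on.
- stand: Fixed tape stand: round light-wood foot 110 mm across and 18 mm tall, with an upright steel post 22 mm in diameter at its centre; the post's top is 170 mm above the desk, its uppermost 12 mm tapered to 10 mm across. Origin at the centre of the foot's underside, on the desk, on the post's axis (z up).
- tray (a joint): Height in m of the stand's grey sliding tray above its lowest position: 0 when it sits on the wooden foot, at most 0.05. The tray is a disc 74 mm across and 8 mm thick round the post; it starts part way up, and grips the post so that it stays where it is left: the weight of the rolls does not lower it, it takes a push of about 7 N down on what stands on it.
- tray_top (a point): Centre of the tray's upper face, on the post's axis (26 mm above the desk when the tray is right down).
- orange_pad: Orange sticky-note pad, 76 x 76 x 10 mm, fixed flat on the desk, origin at the centre of its underside. One of the two pads lies against the stand's foot (its centre 105 to 115 mm from the post's axis), the other elsewhere on the desk, more than 200 mm away.
- green_pad: Green sticky-note pad, 76 x 76 x 10 mm, fixed flat on the desk, origin at the centre of its underside. One of the two pads lies against the stand's foot (its centre 105 to 115 mm from the post's axis), the other elsewhere on the desk, more than 200 mm away.
- amber_bottle: Amber pill jar, 54 mm across, 85 mm tall, bystander. Origin at the centre of its underside.
- white_bottle: White pill jar, 52 mm across, 80 mm tall, bystander. Origin at the centre of its underside.
- tall_bottle: Tall amber bottle, 72 mm across, 170 mm tall, bystander. Origin at the centre of its underside.
- glue_stick: Red and white glue stick lying on the desk, 100 mm long (along its x), 29 mm thick, bystander. Origin at its middle, on the underside.
- mouse: Bamboo computer mouse, 105 x 58 x 33 mm, bystander. Origin at the centre of its underside.
- stapler: Black stapler, 150 mm long (along its x), 36 mm wide, 44 mm tall, bystander. Origin at the centre of its underside.
Things that resemble listed ones, but are neither listed nor needed, are in the scene too. Several things look just like the orange_roll: the one meant starts nearest to the robot's base.

How it is judged:
By the outcome, as a careful person would: the job done as asked, in the order asked, and still so for the second after the job is handed in, with the robot touching nothing.
It also fails if it takes over 72 s, if anything falls off the work surface, if the arm or the gripper's body presses on something with over 40 N, if the wrist force passes 120 N, or if a joint passes its speed limit or range.

### The arm

A 7-joint arm with a two-finger parallel gripper is mounted at the origin on the work surface. World frame = base frame: x ahead of the robot, y to its left, z up, the work surface at z = 0. Lengths are in mm, angles in rad, forces in N, time in s.
With the tool pointing down it reaches from about 425 to 875 mm from the base axis. Payload 4.7 kg.
Tool frame: the origin (TCP) lies at the very end of the fingers, on their centre line; the grasp point (between the pads) lies 19 mm behind it; z points along the fingers, y is the line along which they close (so a half turn about z gives the same grasp; the last joint's range is limited). The gripper opens to 87 mm and grips with 3 to 60 N. Pads are 19 mm wide; open, the fingers measure 117 mm over their backs; the gripper's body (75 mm by 190 mm) begins 51 mm behind the grasp point.
Start: joints at [-1.087, 0.321, -0.07, 1.45, 0.023, 1.371, -0.057], TCP at [294.289, 579.586, 222.587] pointing down, gripper open.
Joint ranges: [-2.86, 2.86], [-0.3, 2.09], [-1.38, 1.24], [0.06, 2.45], [-1.56, 4.7], [0.09, 2.05], [-2.69, 2.69]. Speed limits (rad/s): [2.57, 2.57, 3.14, 3.14, 3.14, 3.14, 3.14].

### API

Orientations are given as a unit quaternion [x, y, z, w].
In Python, from station import manip gives the robot as it stands. Calls block until the motion is done:
- manip.goto(position, orientation): joint-space move of the TCP to a pose.
- manip.move_straight(position, rotation=None, feed=150, force_limit=None): straight line of the TCP; rotation=None keeps the orientation; feed is the mean speed in mm/s. With force_limit (N) it stops when the force on the tool has changed by that much, and returns True; else False.
- manip.movej(angles): joint-space move.
- manip.gripper_to(opening): finger opening in mm; the grip force is fixed at half the most; returns when the fingers have stopped.
- manip.dwell(seconds).
- manip.inverse_kinematics(position, orientation): joint angles nearest the present ones, or None.
- manip.sense(): the state.
- manip.camera(name): name is "scene" or "top" or "wrist"; returns a dict with "image" (480x640x3 uint8, red, green, blue), "intrinsics" (3x3 intrinsics, pixels), "k1" (the pictures are not rectified: a ray, as slopes to the right and down, at radius r is drawn at 1 + k1 r^2 times it, then the intrinsics apply), "rvec" (rotation vector, rad) and "tvec" (3), from world to camera coordinates, as OpenCV has them. Camera axes: x right, y down, z forward; pixel columns grow to the right and rows downward; lengths in mm; the calibration is good to about 2 mm. A picture is of the moment at which its call begins. There is no depth.
A pose or a line that the arm cannot do raises manip.PlanningError and nothing moves.
- manip.sign_off(): hands the job in; it is judged then, once.
The state is a dict: "time": time; "qpos": joint angles; "qd": joint speeds; "joint_efforts": joint torques, N m; "position": TCP position; "tcp_rot": TCP orientation; "wrist_force": force on the tool from outside, world axes, zero at the start; "wrist_torque": the same for the moment, N m; "finger_gap": finger opening in mm; "finger_force": force on a finger pad.
Only numpy, scipy, OpenCV 4.12 (cv2) and the standard library are available. Lean on these libraries where they do the work, as an engineer would, in place of code of your own. Each camera call takes 0.05 s, during which the arm holds its last target. There are 200 camera calls.

## Working session

There is one attempt and no reset: what is moved stays moved. The work goes in short steps, each a Python script; the robot and the scene stay as the last script left them, time stands still between calls to the robot, and variables do not carry over. Pictures are saved under pics/ and viewed, at most 10 in all, crops included, and the job is handed in when it is done.

```bash
mkdir -p pics
cat > h.py <<'E'
import numpy as np, cv2
from station import manip
def snap(name,fn=None):
    c=manip.camera(name)
    if fn: cv2.imwrite('pics/'+fn,c['image'][:,:,::-1])
    return c
def pix2w(c,uv,z):
    K=np.array(c['intrinsics']);d=(np.array([uv[0],uv[1],1.]));m=np.linalg.inv(K)@d
    p=m[:2]; q=p.copy()
    for _ in range(20): q=p/(1+c['k1']*(q@q))
    R=cv2.Rodrigues(np.array(c['rvec'],float))[0];t=np.array(c['tvec'],float).ravel()
    o=-R.T@t; r=R.T@np.array([q[0],q[1],1]); return o+r*(z-o[2])/r[2]
def w2pix(c,P):
    R=cv2.Rodrigues(np.array(c['rvec'],float))[0];t=np.array(c['tvec'],float).ravel()
    X=R@np.array(P,float)+t; q=X[:2]/X[2]; q=q*(1+c['k1']*(q@q))
    return (np.array(c['intrinsics'])@np.array([*q,1]))[:2]
E
python3 - <<'E'
from h import *
for n in('top','scene'):
    c=snap(n,n+'0.png')
    R=cv2.Rodrigues(np.array(c['rvec'],float))[0]
    print(n,-R.T@np.array(c['tvec']).ravel(),R[2],c['k1'],c['intrinsics'])
s=manip.sense();print(s['time'],s['tcp_rot'],s['position'],s['wrist_force'])
E
```

```text
top [ 426.63970763  -11.51006874 1212.37664929] [ 9.14184024e-02 -5.28326833e-05 -9.95812569e-01] -0.005662449910863391 [[509.41620693   0.         322.16226401]
 [  0.         509.41620693 241.09059131]
 [  0.           0.           1.        ]]
scene [1305.27884697 -335.84190703 1170.31136773] [-0.54784071  0.24043535 -0.80128734] -0.22038999265467885 [[618.42305422   0.         325.81948902]
 [  0.         618.42305422 244.62153669]
 [  0.           0.           1.        ]]
0.1 [ 2.32729183e-01  9.72541205e-01 -8.42999697e-04 -1.49297358e-04] [294.08758211 579.09989248 221.58518562] [ 0.24530057 -0.351227    0.56736943]
```

View pics/top0.png

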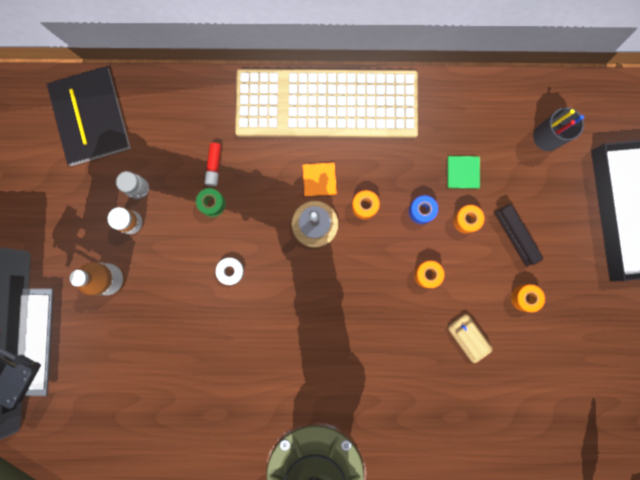

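View pics/scene0.png

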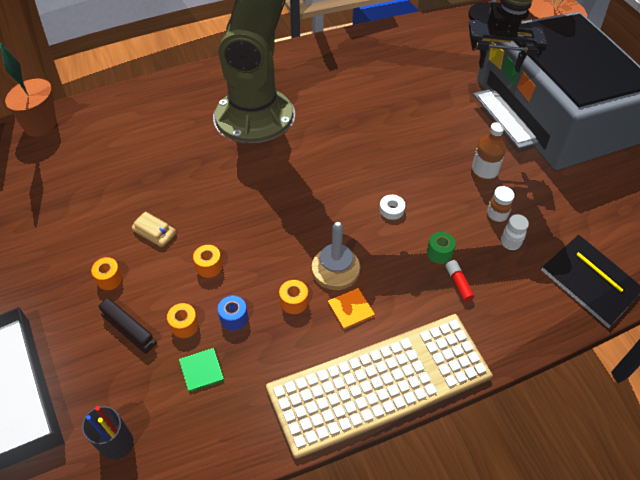

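Top view: the stand is at (314,222), with the orange pad (320,179) against its foot. The green pad (464,172) is far away, so the order is orange, spacer, green. The spacer is at (229,271) and the green roll at (210,202). The orange look-alikes are at (366,204), (470,219), (430,274) and (529,298). I'll compute their distances from the base.

Run:
```python
from h import *
c=snap('top')
for n,uv,z in [('o1',(366,204),45),('o2',(470,219),45),('o3',(430,274),45),('o4',(529,298),45),('spacer',(229,271),24),('green',(210,202),45),('posttop',(314,213),170),('foot',(315,224),18),('opad',(320,179),10),('gpad',(464,172),10),('blue',(424,209),45),('glue',(212,163),20)]:
    p=pix2w(c,uv,z);print(n,p.round(),np.hypot(*p[:2]).round())
im=c['image'];a=im[235:315,390:550];cv2.imwrite('pics/crop1.png',cv2.resize(a,None,fx=5,fy=5,interpolation=cv2.INTER_CUBIC)[:,:,::-1])
```

```text
o1 [ 621. -112.   45.] 631.0
o2 [ 588. -353.   45.] 686.0
o3 [ 460. -259.   45.] 528.0
o4 [ 407. -484.   45.] 633.0
spacer [464. 205.  24.] 507.0
green [623. 249.  45.] 671.0
posttop [580.   6. 170.] 580.0
foot [577.   6.  18.] 577.0
opad [686.  -5.  10.] 686.0
gpad [ 706. -351.   10.] 789.0
blue [ 610. -247.   45.] 658.0
glue [721. 253.  20.] 764.0
```

View pics/crop1.png

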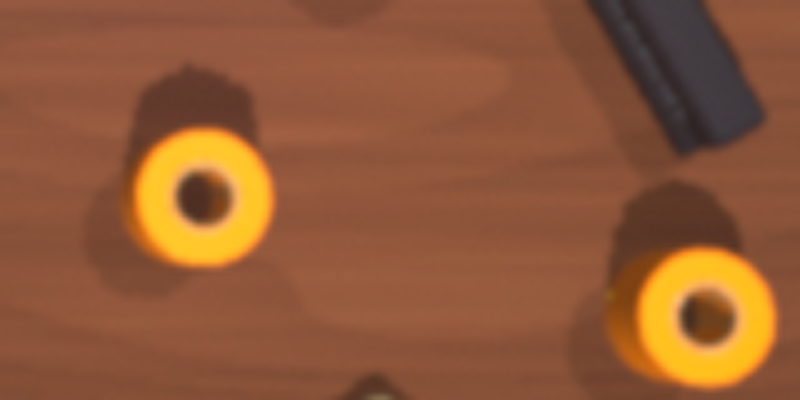

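The nearest orange roll is (430,274) → (460,-259), 528 mm from the base; the others are all beyond 630. The crop shows it clearly at left, matching the description. The gripper body starts 70 mm behind the tip, so the tip has to stay above about 104 mm over the post. I'll drop the rings there and push the whole stack home at the end. Next are close looks at the post and the roll.

Run:
```python
from h import *
Q=[0,1,0,0]
p=manip.sense()['position']
manip.move_straight([p[0],p[1],320],feed=300)
manip.goto([580,6,330],Q); manip.dwell(.2)
a=snap('wrist'); print(w2pix(a,[580,6,170]), manip.sense()['position'],manip.sense()['time'])
manip.goto([460,-259,205],Q); manip.dwell(.2)
b=snap('wrist'); print(w2pix(b,[460,-259,45]), manip.sense()['position'],manip.sense()['time'],manip.sense()['qpos'])
im=np.vstack([a['image'],b['image']])[:,:,::-1]
im=np.hstack([a['image'],b['image']])[:,:,::-1]
cv2.imwrite('pics/w1.png',cv2.resize(im,(800,300),interpolation=cv2.INTER_AREA))
import pickle;pickle.dump((a,b),open('w1.pkl','wb'))
```

```text
[320.51400691 215.11619681] [580.03082147   6.59940048 329.92913586] 3.1583
[320.31377969 213.64416215] [ 460.87588982 -258.18113721  205.2652592 ] 4.6167 [-0.23437718  0.07131547  0.73284749  1.79983017 -0.04963085  1.28855461
  2.08376599]
```

View pics/w1.png

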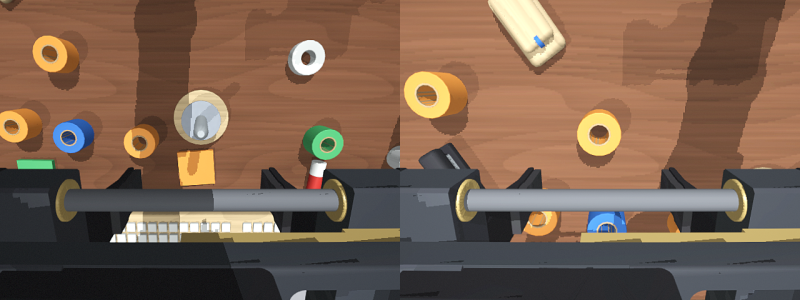

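Left: post top near full-resolution pixel (320,210), predicted (320,215). Right: bore near (319,213), predicted (320,214). One enlarged crop of both will fix the offsets.

Run:
```python
from h import *
import pickle;a,b=pickle.load(open('w1.pkl','rb'))
f=lambda c:cv2.resize(c['image'][160:260,270:370],(400,400),interpolation=cv2.INTER_NEAREST)
cv2.imwrite('pics/w2.png',np.hstack([f(a),f(b)])[:,:,::-1])
```

```text
(no output)
```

View pics/w2.png

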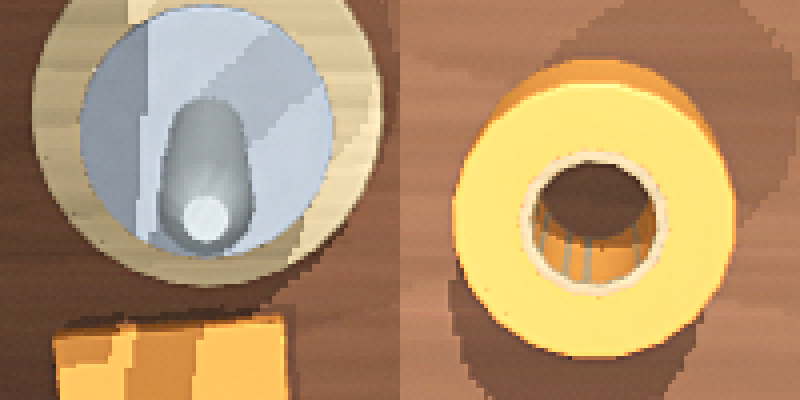

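Run:
```python
from h import *
import pickle;a,b=pickle.load(open('w1.pkl','rb'))
post=pix2w(a,(321,214),170);roll=pix2w(b,(318.4,214.6),45);print(post,roll)
# tray centre pixel -> height
f=a['intrinsics'][0][0];R=cv2.Rodrigues(np.array(a['rvec'],float))[0];H=(-R.T@np.array(a['tvec']).ravel());print(H,f, H[2]-f*74/63.2,H[2]-f*110/87.5)
for z in range(26,80,10): print(z,w2pix(a,[post[0],post[1],z]))
Q=[0,1,0,0]
x,y=roll[:2]
manip.move_straight([x,y,60],feed=200)
manip.move_straight([x,y,25],feed=80)
manip.gripper_to(50)
s=manip.sense();print(s['time'],s['finger_gap'],s['finger_force'],s['position'],s['wrist_force'])
manip.move_straight([x,y,215],feed=250)
s=manip.sense();print(s['time'],s['finger_gap'],s['finger_force'],s['position'],s['wrist_force'])
c=snap('wrist','w3.png')
```

```text
[579.01873177   6.4159967  170.        ] [ 460.84620158 -260.64520707   45.        ]
[510.36339398   6.72978625 491.49832833] 382.10689557899894 44.09468477470608 11.135373890224571
26 [321.16421975 189.39171591]
36 [321.15604049 190.61713811]
46 [321.14750854 191.89542722]
56 [321.13860059 193.2300789 ]
66 [321.12929124 194.62490386]
76 [321.11955272 196.08406416]
6.6583 61.605801143088655 30.000057332217693 [ 461.033685   -260.6960218    25.22487509] [-0.88463082  0.09157274  1.18355945]
7.5667 60.92455392338609 29.99971741810441 [ 459.94449228 -260.08953274  213.45013769] [-0.94094111  0.61601297 -0.62284918]
```

View pics/w3.png

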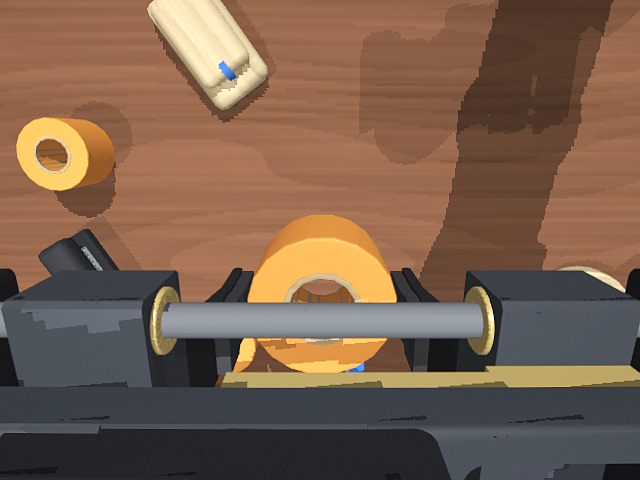

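The orange roll is held, bore at about (322,295) between the fingers. Now I'll place it.

```bash
cat >> h.py <<'E'
Q=[0,1,0,0]
POST=(579.0,6.4)
def place(zmin,up=225):
    manip.goto([*POST,up],Q)
    hit=manip.move_straight([*POST,zmin],feed=100,force_limit=6)
    s=manip.sense();print('hit',hit,s['position'],s['wrist_force'],s['time'])
    return hit,s
def release(up=330):
    s=manip.sense();manip.gripper_to(78)
    manip.move_straight([*POST,up],feed=300)
E
python3 - <<'E'
from h import *
place(107)
E
```

```text
hit False [579.62521921   6.37737603 107.78070684] [ 0.25033366  0.04156184 -1.14243845] 10.075
```

Clean insertion without contact. Next: release, rise, check, then look at the spacer and green roll.

Run:
```python
from h import *
import pickle
release(); a=snap('wrist')
manip.goto([464,205,184],Q);manip.dwell(.2);b=snap('wrist')
print(w2pix(b,[464,205,24]),manip.sense()['time'],manip.sense()['position'])
f=lambda c:cv2.resize(c['image'][160:260,270:370],(400,400),interpolation=cv2.INTER_NEAREST)
cv2.imwrite('pics/w4.png',np.hstack([f(a),f(b)])[:,:,::-1])
pickle.dump((a,b),open('w4.pkl','wb'))
```

```text
[322.50080584 213.2129081 ] 12.95 [465.02576699 204.16816214 184.56508826]
```

View pics/w4.png

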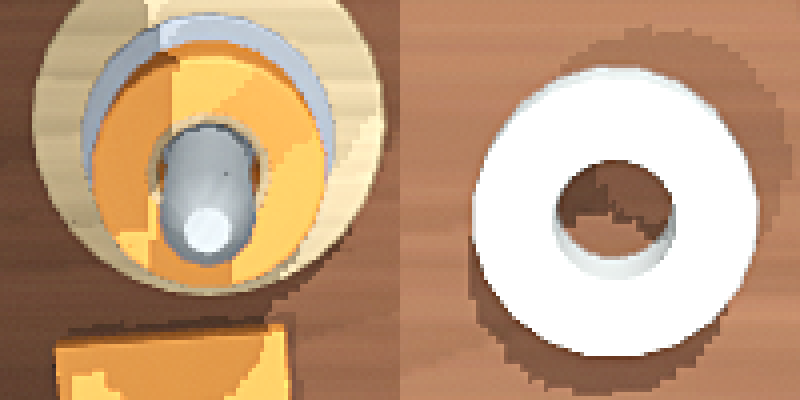

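Left: the orange roll is flat on the tray around the post. Right: spacer centre at full-resolution pixel (323.4,214.2).

Run:
```python
from h import *
import pickle;a,b=pickle.load(open('w4.pkl','rb'))
x,y,_=pix2w(b,(323.4,214.2),24);print(x,y)
manip.move_straight([x,y,40],feed=200)
manip.move_straight([x,y,5],feed=80)
manip.gripper_to(50)
s=manip.sense();print(s['finger_gap'],s['position'],s['wrist_force'])
manip.move_straight([x,y,225],feed=250)
print(manip.sense()['finger_gap'])
hit,s=place(107)
if s['position'][2]<130:
    release(); c=snap('wrist')
    manip.goto([623,249,205],Q);manip.dwell(.2);b=snap('wrist')
    print(w2pix(b,[623,249,45]),manip.sense()['time'])
    f=lambda c:cv2.resize(c['image'][160:260,270:370],(400,400),interpolation=cv2.INTER_NEAREST)
    cv2.imwrite('pics/w5.png',np.hstack([f(c),f(b)])[:,:,::-1])
    pickle.dump((c,b),open('w5.pkl','wb'))
```

```text
464.8696055390086 205.77403032442768
61.327549140161345 [465.17688719 205.95615403   5.41811958] [-0.32857596  0.11752463  3.11170902]
61.19186677844061
hit False [579.60885909   6.38102691 107.74309356] [ 0.1153145   0.30720962 -0.00108348] 18.15
[323.52738856 213.29207511] 21.05
```

View pics/w5.png

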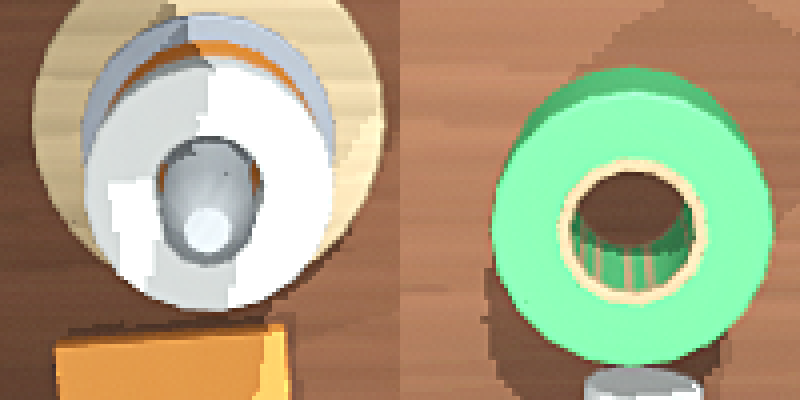

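Left: the spacer lies flat on the orange roll. Right: green roll centre at (328,217), with the glue stick cap at the bottom, clear of the fingers.

Run:
```python
from h import *
import pickle;a,b=pickle.load(open('w5.pkl','rb'))
x,y,_=pix2w(b,(328,216.8),45);print(x,y)
manip.move_straight([x,y,60],feed=200)
manip.move_straight([x,y,25],feed=80)
manip.gripper_to(50)
s=manip.sense();print(s['finger_gap'],s['position'],s['wrist_force'])
manip.move_straight([x,y,225],feed=250)
print(manip.sense()['finger_gap'])
hit,s=place(132)
manip.gripper_to(78)
manip.move_straight([*POST,235],feed=250)
manip.gripper_to(36)
manip.move_straight([*POST,190],feed=150,force_limit=15)
hit=manip.move_straight([*POST,137],feed=40,force_limit=30)
s=manip.sense();print(hit,s['position'],s['wrist_force'],s['time'])
```

```text
626.1069242332484 252.86818737757156
60.332250739968664 [626.44252607 252.91054823  25.48259718] [-0.3512671  -0.79209571  2.11192266]
59.99453004212948
hit False [579.32070635   6.30308397 132.14219322] [ 0.05102603  0.08536536 -0.57366363] 26.0
False [580.25830491   6.29181694 140.34066359] [-5.68314228 -0.30890326 18.33318417] 30.0917
```

TCP stalled at 140.3 mm with 18 N; 140 is the expected height when home. I'll press slightly more, back off and look from the side.

Run:
```python
from h import *
manip.move_straight([*POST,133],feed=40,force_limit=30)
s=manip.sense();print(s['position'],s['wrist_force'])
manip.move_straight([*POST,250],feed=200)
a=snap('wrist')
manip.goto([450,-150,350],Q);manip.dwell(.3)
c=snap('scene');print(manip.sense()['time'])
for z in(0,18,26,71,95,140,170): print(z,w2pix(c,[579,6.4,z]).round(1))
A=cv2.resize(c['image'][195:345,260:410],(600,600),interpolation=cv2.INTER_CUBIC)
B=cv2.resize(c['image'],(200,150));W=cv2.resize(a['image'],(200,150))
cv2.imwrite('pics/s6.png',np.hstack([A,np.vstack([B,W,np.zeros((300,200,3),np.uint8)])])[:,:,::-1])
```

```text
[581.17042004   6.21028855 140.08526812] [-11.96062492  -0.75231918  37.53986816]
32.375
0 [334.5 269.7]
18 [334.8 265.3]
26 [334.9 263.2]
71 [335.4 251.5]
95 [335.7 245. ]
140 [336.3 232.3]
170 [336.8 223.4]
```

View pics/s6.png

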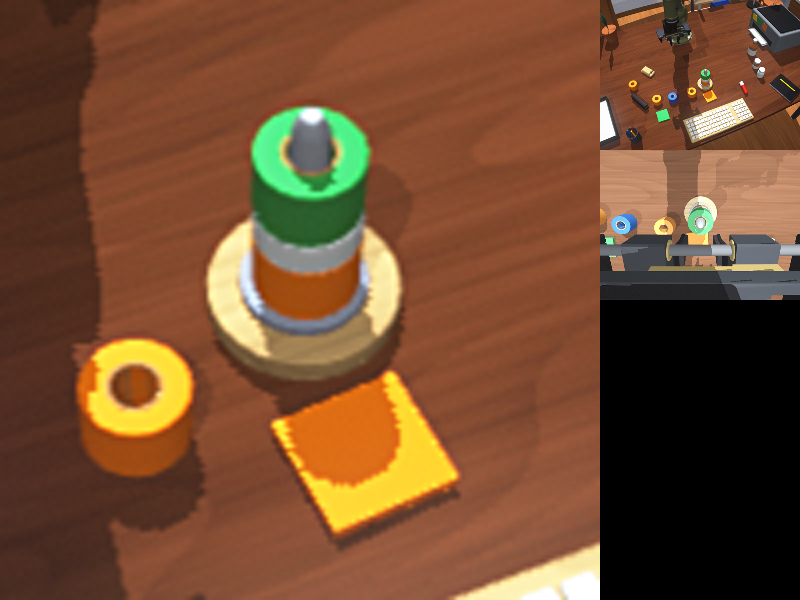

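The stack is orange, white, green from the bottom, flat, with the tray down on the foot. Green's top centre is near full-resolution pixel (337,233), predicted (336,232) for 140 mm. The glue stick and blue roll are undisturbed.

```bash
python3 -c "
from station import manip
print(manip.sign_off())"
```

```text
the job is handed in; nothing more can be done
None
```

The stand is loaded with orange, then the white spacer, then green, pushed fully home with the tray on the foot, and the job was handed in at about 32 s on the robot clock.

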